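# Tare the bench dial scale with the weighing cup

### The job

Get the bench dial scale ready for weighing out parts: swing its clear cover all the way open until it rests back on its stop, gently set the empty steel cup upright in the middle of the weigh pan, then turn the black tare knob until the pointer stands on the red zero mark of the dial. Do not tip the cup over, do not press the pan down to its stop, and leave the solder spool, the flux bottle and the parts box where they are.

Things in the scene. Friction and masses are not known exactly. Their poses are not given: they have to be found in the camera images.
- dial_scale: light grey bench dial scale, fixed, 200 deep (x) by 150 mm wide (y); origin: centre of its underside; x to its back, y to its left. The front panel slopes at 26 degrees, from 23 mm high at x -100 to 65 mm high at x -14 mm; dial at the left (91 mm across, standing 8 mm off the panel), black tare knob at the right. Behind it a deck 65 mm high carries the weigh pan (x +41 mm) under the clear cover
- scale_cover (a joint): hinge of the clear cover, rad: 0 closed, 1.9 fully open, resting on its stop behind the vertical. It falls shut if let go below about 1.1 and falls back onto its stop if let go beyond about 1.4
- cover_hinge (a point): a point on the cover's hinge line, at the middle of the back of the deck (x = +96 mm, 65 mm up in the scale's frame); the hinge line runs along its y axis, and opening turns the cover positively about y (front edge up, then over to the back)
- cover_tab (a point): centre of the blue grip tab on the upper front edge of the cover: 24 mm wide (y), 34 long (x), 7 thick (z), 33 mm of it free of the cover; level when shut, 122 mm in front of and 31.5 mm above the hinge line; turns with the cover, a clear shell 106 mm long, 118 wide, 34 high, about 90 g
- steel_cup: plain steel weighing cup, open at the top, 48 mm in diameter, 42 mm high, 2 mm walls, about 85 to 170 g; origin at the centre of its underside; stands upright left of the scale, on a dark cutting mat 3 mm thick
- pan_center (a point): centre of the top face of the round steel weigh pan, 92 mm in diameter, 87 mm above the bench when empty; the pan sinks straight down on its spring
- weigh_pan (a joint): how far the pan has sunk on its spring, m: 0 empty, 0.016 on its stop (about 10 N). 100 g sinks it by 1.6 mm and turns the pointer clockwise by 0.52 rad
- tare_knob (a joint): angle of the tare knob, rad, growing clockwise as seen by someone facing the panel; it turns the dial plate with its red zero mark under the pointer by the same angle in the same direction, stays where it is left, and stops at -3 and 3
- knob_grip (a point): point on the tare knob's axis, 26 mm above its foot on the panel and 4 mm below its top. The knob is round, fluted, black with a bright top, 30 mm in diameter, 30 mm high. z of this point is the knob's axis, pointing out of the panel (26 degrees from vertical, towards the front of the scale); x and y turn with the knob
- pointer_tip (a point): tip of the black pointer, 34 mm from the centre of the dial; the pointer's own x points along it from the dial's centre to the tip, z out of the panel; it turns clockwise as the pan is loaded
- zero_mark (a point): middle of the red arrowhead that marks zero on the white dial plate, 34 mm from the dial's centre; x of this point points from the centre outwards through the mark, z out of the panel. The pointer reads zero when pointer_tip lies on this point. Black ticks follow clockwise from it, 6 degrees (20 g) apart
- solder_spool: spool of solder wire with black flanges, 55 mm in diameter, 50 mm high, standing on the cutting mat in front of or behind the cup; bystander; origin at the centre of its underside
- flux_bottle: small amber bottle with a white nozzle, 30 mm across, 88 mm high, standing close to the left side of the scale; bystander; origin at the centre of its underside
- parts_box: blue assortment box, 72 x 125 x 28 mm, standing close to the right side of the scale; bystander; origin at the centre of its underside
Mind the look-alikes: they are no part of the job. Leave any green, purple or turquoise look-alike of the steel_cup alone.

How it is judged:
On the way, in this order (a step that is already met when the one before it is completed fails the run):
1. the clear cover is open and rests on its stop (value of joint scale_cover above 1.82 rad), for 0.2 s.
2. the steel cup stands released in the middle of the weigh pan (distance between steel_cup and pan_center below 0.025 m and angle between steel_cup's own z axis and vertical below 0.1 rad and contact force between the fingers and steel_cup below 0.05 N and linear speed of steel_cup below 0.01 m/s), for 0.3 s.
3. the pointer stands on the zero mark with the cup on the pan (distance between pointer_tip and zero_mark below 0.0025 m and distance between steel_cup and pan_center below 0.025 m), for 0.3 s.
At the end, for the whole second after the job is handed in: The cover rests on its stop (hinge beyond 1.82 rad), the cup stands at rest and upright on the pan within 25 mm of its centre, and the pointer's tip is within 2.5 mm (4 degrees) of the zero mark (all of step 3 and value of joint scale_cover above 1.82 rad and angle between steel_cup's own z axis and vertical below 0.1 rad and linear speed of steel_cup below 0.01 m/s); the robot touches nothing.
It fails at once if the steel cup is tipped over (angle between steel_cup's own z axis and vertical above 0.7 rad).
It fails at once if the weigh pan is pressed down to its stop (value of joint weigh_pan above 0.0155 m).
It fails at once if the solder spool is moved (distance of solder_spool from where it was at the start of the episode above 0.02 m).
It fails at once if the flux bottle is moved (distance of flux_bottle from where it was at the start of the episode above 0.02 m).
It fails at once if the parts box is moved (distance of parts_box from where it was at the start of the episode above 0.02 m).
It also fails if it takes over 67 s, if anything falls off the work surface, if the arm or the gripper's body presses on something with over 40 N, if the wrist force passes 120 N, or if a joint passes its speed limit or range.

### The arm

A 6-joint arm with a two-finger parallel gripper is mounted at the origin on a cart in front of the work surface, level with it; the furniture and walls round the work are solid. World frame = base frame: x ahead of the robot, y to its left, z up, the work surface at z = 0. Lengths are in m, angles in rad, forces in N, time in s.
With the tool pointing down it reaches from about 0.425 to 0.95 m from the base axis. Payload 3.5 kg.
Tool frame: the origin (TCP) lies midway between the tips of the shut fingers; the grasp point (between the pads) lies 19 mm behind it; z points along the fingers, y is the line along which they close (so a half turn about z gives the same grasp; the last joint's range is limited). The gripper opens to 85 mm and grips with 20 to 120 N. Pads are 22 mm wide; open, the fingers measure 114 mm over their backs; the gripper's body (76 mm by 85 mm) begins 54 mm behind the grasp point. The pads swing forward as they close: fully open they stand 13 mm farther back than shut.
Start: joints at [-1.294, 0.286, 1.577, -0, 1.279, -0.15], TCP at [0.279, -0.614, 0.198] pointing down, gripper open.
Joint ranges: [-2.77, 2.77], [-0.9, 2.22], [0.21, 2.48], [-1.53, 4.67], [0.24, 2.81], [-2.84, 2.84]. Speed limits (rad/s): [2.79, 2.79, 3.14, 3.14, 3.14, 3.14].

### API

Orientations are given as a unit quaternion [x, y, z, w].
In Python, from plant import get_state, read_camera, ctrl gives the robot as it stands.
- The arm moves only by the shell command python3 -m crank 'ROWS' [FORCE]. ROWS is JSON, a list of rows, each a list of 3 entries, a list of its own where there are three numbers: the shift along the tool's x, y, z in mm, then the turn about the tool's z in degrees, then the closure in counts, from 0 (fully open) to 255 (shut). In form: [[[tx, ty, tz], yaw, claw], ...]. A call has 1 to 10 rows; each row is the pose to reach, as a shift and turn from the pose commanded when the call began, along the tool's axes at that moment; what a row does not reach only later rows make up. A row lasts 1/10 s, in which the tool goes at most 50 mm and 8.59 degrees, less where a joint would pass 70% of its speed; a pose out of reach is approached as far as the arm can. A call with a gripper value outside its range is refused whole. The fingers move at their own pace and stop on an object; FORCE is the grip in N (left out, the last holds). Time passes only in rows, so rows that repeat a pose let the fingers close. It gives the time, the measured TCP pose, the force, the opening and the grip force at its end, in the units of the state.
- get_state(): the state, without advancing time (a new reading comes with each control period).
- read_camera(name): name is "scene" or "top" or "wrist"; returns a dict with "frame" (480x640x3 uint8, blue, green, red), "range_z" (480x640 float32, m along the optical axis (not along the pixel's ray), 0 where there is no reading), "vfov" (degrees; the focal length in pixels is half the picture's height over the tangent of half this angle, whatever the lens; pixels are square), "cx", "cy" (the principal point, pixels), "origin" and "orientation" of the camera in the world. Camera axes: x right, y down, z forward; pixel columns grow to the right and rows downward; lengths in m; the calibration is good to about 2 mm. A picture is of the moment at which its call begins.
- ctrl.sign_off(): hands the job in; it is judged then, once.
The state is a dict: "time": time; "qpos": joint angles; "dq": joint speeds; "joint_efforts": joint torques, N m; "eef_pos": TCP position; "tcp_rot": TCP orientation; "contact_force": force on the tool from outside, world axes, zero at the start; "wrist_torque": the same for the moment, N m; "opening": opening from 0.0 (shut) to 1.0 (fully open); "finger_force": force on a finger pad.
Only numpy, scipy, OpenCV 4.12 (cv2) and the standard library are available. Lean on these libraries where they do the work, as an engineer would, in place of code of your own. Each camera call takes 0.05 s, during which the arm holds its last target. There are 200 camera calls.

## Working session

There is one attempt and no reset: what is moved stays moved. The work goes in short steps, Python scripts to look and compute and a shell command to move; the robot and the scene stay as the last step left them, time stands still between calls to the robot, and variables do not carry over. Pictures are saved under pics/ and viewed, at most 13 in all, crops included, and the job is handed in when it is done.

```bash
mkdir -p pics; ls
cat > h.py <<'E'
import numpy as np,cv2
from scipy.spatial.transform import Rotation as R
from plant import get_state, read_camera, ctrl
def snap(n,f):
    c=read_camera(n); cv2.imwrite(f'pics/{f}.png',c['frame']); np.savez(f'pics/{f}.npz',**c); return c
def load(f): return dict(np.load(f'pics/{f}.npz'))
def px2w(c,u,v,z=None):
    "pixel arrays -> world, by range image, or z=depth"
    F=240/np.tan(np.radians(float(c['vfov']))/2)
    u=np.asarray(u,float);v=np.asarray(v,float)
    d=c['range_z'][v.astype(int),u.astype(int)] if z is None else z
    p=np.stack([(u-c['cx'])/F*d,(v-c['cy'])/F*d,d*np.ones_like(u)],-1)
    return R.from_quat(c['orientation']).apply(p)+c['origin']
def ray_z(c,u,v,h):
    "intersection of pixel ray with world plane z=h"
    o=np.array(c['origin']);q=px2w(c,u,v,1.0)-o
    return o+q*((h-o[2])/q[2])
def cloud(c):
    v,u=np.mgrid[0:480,0:640]
    return px2w(c,u.ravel(),v.ravel()).reshape(480,640,3)
def tool(p):
    s=get_state(); return R.from_quat(s['tcp_rot']).inv().apply(np.array(p)-s['eef_pos'])*1000
E
python3 - <<'E'
from h import *
for n in('scene','top'):
    c=snap(n,n+'0'); print(n,c['vfov'],c['cx'],c['cy'],c['origin'],R.from_quat(c['orientation']).as_matrix().round(2).tolist())
s=get_state();print(s); print(R.from_quat(s['tcp_rot']).as_matrix().round(3))
E
```

```text
pics
scene 43.01113511366596 321.9294710244129 246.06475917783058 [-0.3917073  -0.47219903  0.62942203] [[0.54, -0.38, 0.76], [-0.84, -0.22, 0.49], [-0.02, -0.9, -0.43]]
top 53.69580565632757 316.55501543292667 234.79584127965995 [0.3739913  0.14744569 0.9254408 ] [[-0.03, -0.97, 0.23], [-1.0, 0.03, -0.01], [0.0, -0.23, -0.97]]
{'time': 0.1, 'qpos': array([-1.29400961e+00,  2.87094430e-01,  1.57802873e+00,  1.35602943e-05,
        1.27859298e+00, -1.49983573e-01]), 'dq': array([-7.34967296e-05, -2.10250888e-03, -3.14749816e-03, -1.77049661e-03,
        1.44346160e-03,  7.71014686e-04]), 'joint_efforts': array([ 1.20005880e-03, -4.07293653e+01, -2.93699473e+01, -1.56784427e-04,
        3.44822089e-03, -1.69129287e-06]), 'eef_pos': array([ 0.27926296, -0.61379779,  0.19717501]), 'tcp_rot': array([ 9.77319509e-01,  2.11767442e-01, -6.07936437e-05, -1.06002391e-03]), 'contact_force': array([ 0.26231956, -0.39026561, -0.13960257]), 'wrist_torque': array([-0.02921635,  0.02635577, -0.00957494]), 'finger_force': 0.0, 'opening': 0.9996697886324926}
[[ 0.91   0.414 -0.001]
 [ 0.414 -0.91   0.002]
 [ 0.    -0.002 -1.   ]]
```

View pics/scene0.png

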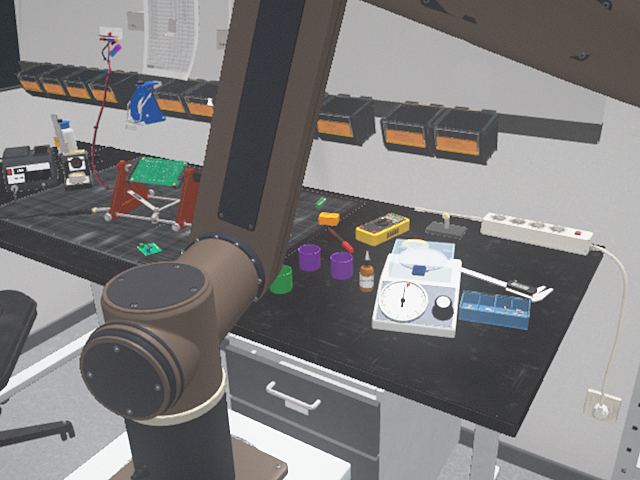

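View pics/top0.png

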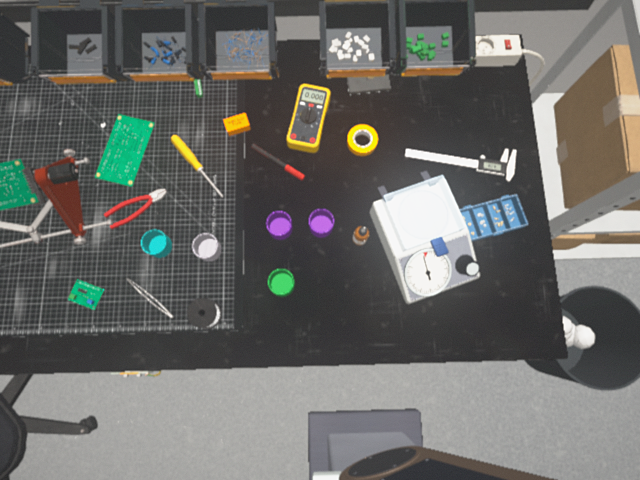

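The top view shows cup-like things at purple (279,224) and (321,221), green (281,283), turquoise (155,243), and plain grey (206,246) on the mat with the spool at (205,313). The grey one fits: steel-coloured, on the mat, left of the scale. I'll confirm it in a crop and enlarge the scale as well.

Run:
```python
from h import *
c=load('top0'); im=c['frame']
a=cv2.resize(im[165:310,360:530],None,fx=4,fy=4,interpolation=cv2.INTER_CUBIC)  # 680x580
b=cv2.resize(im[215:335,130:250],None,fx=4,fy=4,interpolation=cv2.INTER_CUBIC)  #480x480
cv2.imwrite('pics/cs.png',a);cv2.imwrite('pics/cc.png',b)
P=cloud(c)
# cup
def circ(u,v,r,h0,h1):
    s=P[v-r:v+r,u-r:u+r].reshape(-1,3); s=s[(s[:,2]>h0)&(s[:,2]<h1)]
    (x,y),rr=cv2.minEnclosingCircle((s[:,:2]*1000).astype(np.float32)); return round(x,1),round(y,1),round(rr,1),len(s),s[:,2].max()
print('cup',circ(206,246,22,.036,.06)); print('spool',circ(205,313,22,.040,.07)); print('flux',circ(361,235,14,.02,.12))
print('purple',circ(321,221,22,.036,.06))
# scale cloud heights along
for u,v in [(375,215),(440,182),(478,262),(407,300),(437,246),(470,268),(428,272),(420,210),(437,180)]:
    print(u,v,px2w(c,u,v).round(3))
```

```text
cup (566.7, 353.4, 24.3, 164, np.float64(0.05002554483141031))
spool (440.0, 354.4, 27.9, 704, np.float64(0.05921881676041474))
flux (580.4, 52.7, 17.5, 219, np.float64(0.08725575474759573))
purple (609.7, 131.3, 24.5, 122, np.float64(0.04704394912716059))
375 215 [0.616 0.027 0.047]
440 182 [ 0.66  -0.087  0.103]
478 262 [ 0.528 -0.178 -0.002]
407 300 [ 0.454 -0.027  0.023]
437 246 [ 0.541 -0.072  0.101]
470 268 [ 0.505 -0.137  0.069]
428 272 [ 0.503 -0.065  0.051]
420 210 [ 0.608 -0.047  0.102]
437 180 [ 0.666 -0.083  0.099]
```

View pics/cs.png

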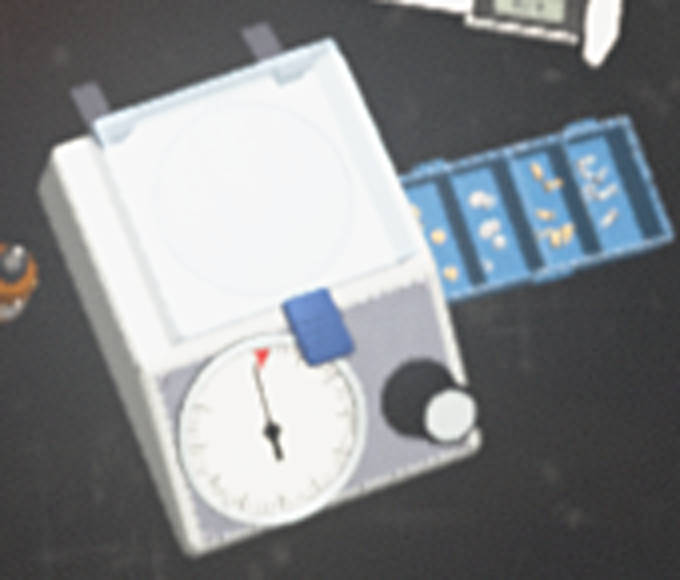

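View pics/cc.png

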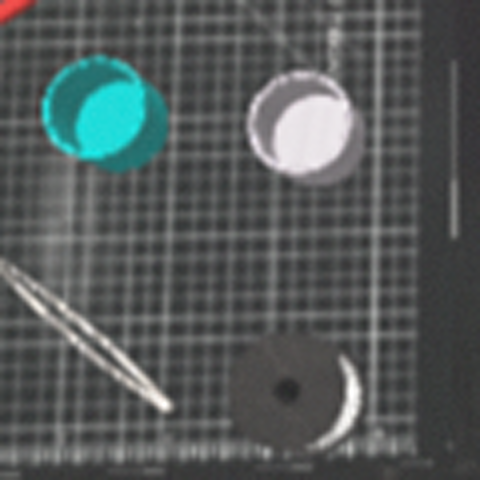

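Crop confirms the plain grey steel cup (rim at crop (298,120)) and the spool in front of it. On the scale: blue tab at crop (320,326), knob top (450,415), dial centre (272,430), red mark (262,357) with pointer on it.

Run:
```python
from h import *
c=load('top0');P=cloud(c)
s=P[165:310,360:530].reshape(-1,3); hs=s[(s[:,2]>.094)&(s[:,2]<.108)]
m=np.zeros(0)
im=c['frame'][165:310,360:530].reshape(-1,3).astype(int)
g=(s[:,2]>.094)&(s[:,2]<.108)&~((im[:,0]-im[:,2])>50)
print(cv2.minAreaRect((s[g][:,:2]*1000).astype(np.float32)),g.sum(),np.median(s[g][:,2]))
b=(s[:,2]>.085)&((im[:,0]-im[:,2])>50)
print('tab',cv2.minAreaRect((s[b][:,:2]*1000).astype(np.float32)),s[b].mean(0),b.sum())
d=lambda u,v:(360+u/4,165+v/4)
for n,u,v in[('knobtop',450,415),('dial',272,430),('mark',262,357),('lugL',88,108),('lugR',265,42)]:
    uu,vv=d(u,v);print(n,px2w(c,uu,vv).round(4))
for n,u,v,h in[('frontL',190,552,.023),('frontR',478,447,.023),('knob',450,415,.085),('tab',320,326,.1)]:
    print(n,ray_z(c,*d(u,v),h).round(4))
```

```text
((591.9105834960938, -59.50144958496094), (139.45513916015625, 118.81812286376953), 18.004108428955078) 3778 0.10169755214668597
tab ((468.39556884765625, 34.77510070800781), (33.46305847167969, 292.0743713378906), 33.423011779785156) [ 0.53810109 -0.07171232  0.1164849 ] 210
knobtop [ 0.5036 -0.1417  0.0696]
dial [ 0.5018 -0.0646  0.0505]
mark [ 0.534  -0.0596  0.0634]
lugL [0.6593 0.0126 0.0563]
lugR [ 0.6919 -0.0763  0.0524]
frontL [ 0.4488 -0.0277  0.023 ]
frontR [ 0.4949 -0.1692  0.023 ]
knob [ 0.5013 -0.1365  0.085 ]
tab [ 0.5405 -0.0777  0.1   ]
```

```bash
python3 -m crank '[[[450,-382,0],6.4,100],[[450,-382,0],6.4,100],[[450,-382,0],6.4,100],[[450,-382,0],6.4,100],[[450,-382,0],6.4,100],[[450,-382,0],6.4,100],[[450,-382,0],6.4,100],[[450,-382,0],6.4,100],[[450,-382,0],6.4,100],[[450,-382,0],6.4,100]]' 20
python3 - <<'E'
from h import *
import time
E
```

```text
time: 1.1
eef_pos: [0.4927, -0.16, 0.1981]
tcp_rot: [0.988, 0.157, -0.0, -0.0]
contact_force: [1.8, -1.6, 0.5]
opening: 0.604
finger_force: 0.0
```

```bash
python3 -m crank '[[[30,-40,0],0,100],[[45,-60,0],0,100],[[45,-60,0],0,100],[[45,-60,0],0,100]]'
python3 - <<'E'
from h import *
c=snap('wrist','w1'); print(c['vfov'],c['cx'],c['cy'],c['origin'],R.from_quat(c['orientation']).as_matrix().round(2).tolist())
s=get_state();print(s['eef_pos'],R.from_quat(s['tcp_rot']).as_matrix().round(3))
E
```

```text
time: 1.5
eef_pos: [0.5164, -0.0908, 0.198]
tcp_rot: [0.987, 0.158, -0.0, 0.0]
contact_force: [0.7, -0.3, -0.2]
opening: 0.609
finger_force: 0.0
66.77682731218543 320.07759831359687 238.70737546641857 [ 0.58289038 -0.06889902  0.37265349] [[0.31, -0.91, -0.26], [-0.95, -0.3, -0.09], [0.0, 0.27, -0.96]]
[ 0.5163158  -0.09159447  0.19806573] [[ 0.951  0.31  -0.001]
 [ 0.31  -0.951 -0.   ]
 [-0.001  0.    -1.   ]]
```

View pics/w1.png

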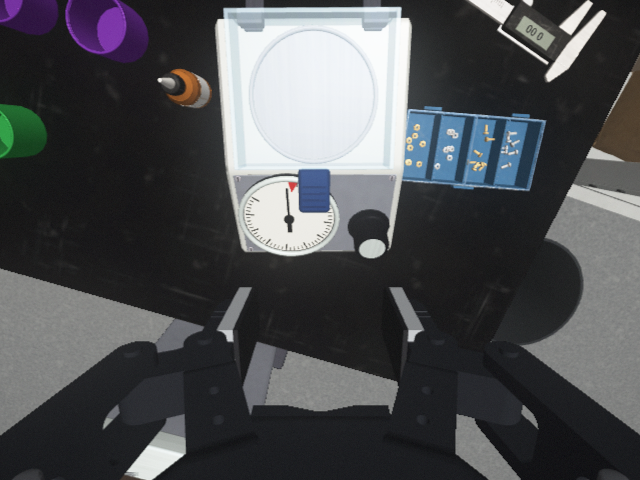

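Wrist view: the scale is aligned with the image; tab centre (314,191), knob top (372,248), dial centre (289,218), pan centre (313,94), mark (292,187) with the pointer tip just left of it.

```bash
cat >> h.py <<'E'
def sc(p,o=(.566,-.0685),a=18):
    r=R.from_euler('z',-a,degrees=True); return r.apply(np.array(p)-[*o,0])*1000
E
python3 - <<'E'
from h import *
c=load('w1')
for n,u,v,h in[('tab',314,191,.100),('knob',372,248,.068),('dial',289,218,.051),('pan',313,94,.087),('mark',292,187,.066),('FL',240,251,.023),('FR',393,251,.023),('cupL',225,8,.099),('cupR',400,8,.099)]:
    p=ray_z(c,u,v,h);print(n,p.round(4),sc(p).round(1),px2w(c,u,v).round(4))
P=cloud(c); im=c['frame'].astype(int)
b=((im[...,0]-im[...,2])>50); b[:, :290]=0;b[:,340:]=0;b[:160]=0;b[225:]=0
print('tab',np.median(P[b],0),sc(np.median(P[b],0)),np.ptp(np.argwhere(b),axis=0))
m=P[225:265,345:395].reshape(-1,3); g=im[225:265,345:395].reshape(-1,3).sum(1)>400
k=m[g&(m[:,2]>.055)];print('knobtop',np.median(k,0),sc(np.median(k,0)),len(k))
E
```

```text
tab [ 0.5429 -0.0774  0.1   ] [-24.7  -1.3 100. ] [ 0.5427 -0.0774  0.0984]
knob [ 0.5064 -0.1421  0.068 ] [-79.4 -51.6  68. ] [ 0.5061 -0.1423  0.067 ]
dial [ 0.5054 -0.0649  0.051 ] [-56.5  22.1  51. ] [ 0.5052 -0.0649  0.0501]
pan [ 0.6086 -0.0552  0.087 ] [44.6 -0.5 87. ] [ 0.6074 -0.0559  0.1008]
mark [ 0.5354 -0.0598  0.066 ] [-26.4  17.7  66. ] [ 0.5348 -0.0597  0.0624]
FL [ 0.4507 -0.0275  0.023 ] [-97.   74.6  23. ] [ 0.4418 -0.0247 -0.0006]
FR [ 0.4987 -0.1741  0.023 ] [-96.6 -79.7  23. ] [ 4.931e-01 -1.811e-01 -3.000e-04]
cupL [0.64   0.0158 0.099 ] [96.4 57.3 99. ] [0.6397 0.0155 0.1002]
cupR [ 0.6761 -0.0942  0.099 ] [ 96.7 -58.5  99. ] [ 0.6758 -0.0942  0.0997]
tab [ 0.54398458 -0.07700969  0.09913161] [-23.56754686  -1.29005777  99.13161322] [41 29]
knobtop [ 0.50610443 -0.14214526  0.06705427] [-79.7217069  -51.5320561   67.05427262] 405
```

```bash
python3 -m crank '[[[26,-6,40],0,100],[[26,-6,80],0,100],[[26,-6,105],0,100],[[26,-6,116],0,100],[[26,-6,116],0,100],[[26,-6,116],0,180],[[26,-6,116],0,180],[[26,-6,116],0,180],[[26,-6,116],0,180],[[26,-6,116],0,180]]' 20
```

```text
time: 2.55
eef_pos: [0.5399, -0.0774, 0.0831]
tcp_rot: [0.988, 0.157, 0.001, 0.0]
contact_force: [-0.0, 0.1, 0.1]
opening: 0.294
finger_force: 0.0
```

```bash
python3 -m crank '[[[0,0,0],0,230],[[0,0,0],0,230],[[0,0,0],0,230],[[0,0,0],0,230]]' 30
python3 - <<'E'
import numpy as np
# arc of tab relative to start in tool axes (x=fwd, z down)
for a in np.arange(0,1.61,.1):
    x0,z0=-126,31
    x=x0*np.cos(a)+z0*np.sin(a); z=-x0*np.sin(a)+z0*np.cos(a)
    print(round(a,1),round(x-x0),-round(z-z0))
E
```

```text
time: 2.95
eef_pos: [0.5395, -0.0773, 0.0824]
tcp_rot: [0.988, 0.157, -0.0, -0.0]
contact_force: [-0.5, 0.7, 1.0]
opening: 0.099
finger_force: 0.0
0.0 0 0
0.1 4 -12
0.2 9 -24
0.3 15 -36
0.4 22 -47
0.5 30 -57
0.6 40 -66
0.7 50 -74
0.8 60 -81
0.9 72 -87
1.0 84 -92
1.1 96 -95
1.2 109 -98
1.3 122 -99
1.4 135 -98
1.5 148 -97
1.6 161 -94
```

The fingers closed past the tab without force, so I'll look.

Run:
```python
from h import *
c=snap('wrist','w2'); cv2.imwrite('pics/w2c.png',cv2.resize(c['frame'][140:400,180:480],None,fx=2.2,fy=2.2))
print(get_state()['opening'],get_state()['finger_force'])
```

```text
0.092969730122184 0.0
```

View pics/w2c.png

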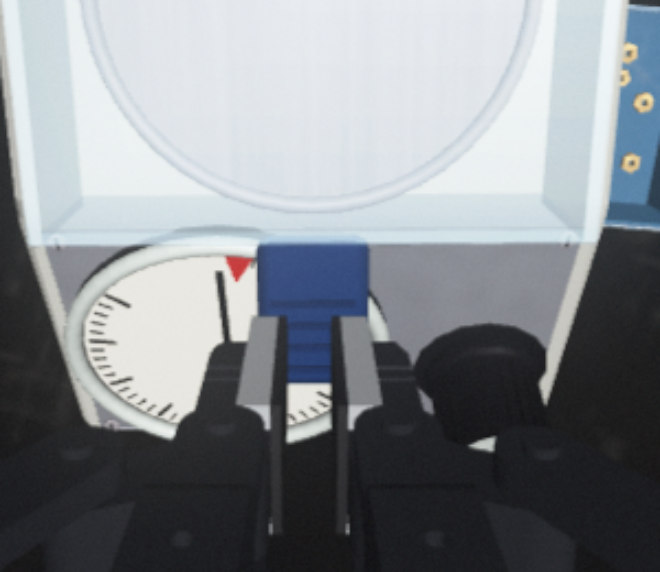

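Run:
```python
from h import *
c=load('w2'); s=get_state()
def w2p(p):
    q=R.from_quat(c['orientation']).inv().apply(np.array(p)-c['origin']);F=240/np.tan(np.radians(float(c['vfov']))/2);return (q[:2]/q[2]*F+[c['cx'],c['cy']]).round(1)
t=s['eef_pos']; T=R.from_quat(s['tcp_rot'])
for o in [(0,0,0),(.011,0,0),(0,0,-.019),(.011,.004,-.019)]: print(o,w2p(t+T.apply(o)),((w2p(t+T.apply(o))-[180,140])*2.2).round())
for u,v in [(268,320),(262,335),(262,360),(262,395),(360,320),(355,350),(310,270),(310,330),(310,370)]:
    p=px2w(c,180+u/2.2,140+v/2.2); print(u,v,p.round(4),sc(p,(.5682,-.0689)).round(1),(T.inv().apply(p-t)*1000).round(1))
```

```text
(0, 0, 0) [320.2 276.4] [308. 300.]
(0.011, 0, 0) [320.2 256.1] [308. 255.]
(0, 0, -0.019) [320.3 291.7] [309. 334.]
(0.011, 0.004, -0.019) [329.  269.4] [328. 285.]
268 320 [ 0.5475 -0.0668  0.1193] [-19.1   8.4 119.3] [ 10.8  -7.5 -37. ]
262 335 [ 0.5476 -0.066   0.1269] [-18.7   9.1 126.9] [ 11.2  -8.2 -44.5]
262 360 [ 0.5478 -0.0665  0.1367] [-18.7   8.6 136.7] [ 11.2  -7.7 -54.4]
262 395 [ 0.5477 -0.0672  0.148 ] [-19.   8. 148.] [ 10.9  -7.1 -65.7]
360 320 [ 0.5534 -0.0827  0.121 ] [-18.3  -8.5 121. ] [ 11.5   9.4 -38.7]
355 350 [ 0.5523 -0.0814  0.1324] [-19.   -7.  132.4] [ 10.9   7.9 -50. ]
310 270 [ 0.5526 -0.0734  0.0998] [-16.2   0.6  99.8] [ 13.7   0.3 -17.4]
310 330 [ 0.5393 -0.0777  0.0988] [-30.2   0.6  98.8] [ -0.3   0.3 -16.4]
310 370 [ 0.5312 -0.0804  0.1004] [-38.8   0.5 100.4] [ -8.9   0.3 -18. ]
```

The pads' +x faces end at z≈0.119, so the real fingertips are about 35 mm above the reported TCP. I'll open, lower in steps, and measure the tips directly.

```bash
python3 -m crank '[[[0,0,0],0,100],[[0,0,0],0,100],[[0,0,0],0,100],[[0,0,0],0,100],[[0,0,10],0,100],[[0,0,20],0,100],[[0,0,20],0,100],[[0,0,20],0,100]]' 30
cat > tips.py <<'E'
from h import *
import sys
c=snap('wrist',sys.argv[1]);s=get_state();T=R.from_quat(s['tcp_rot']);t=s['eef_pos']
q=T.inv().apply(cloud(c).reshape(-1,3)-t)*1000
print(t.round(4),s['opening'],s['contact_force'].round(1))
for sg in(-1,1):
    k=q[(abs(q[:,0]-11)<1.5)&(sg*q[:,1]>2)&(sg*q[:,1]<60)&(q[:,2]<-10)]
    print(sg,len(k),'tip tool z',np.percentile(k[:,2],[90,97,99,100]).round(1),'y at tip',np.percentile(k[k[:,2]>np.percentile(k[:,2],90),1],[5,95]).round(1))
E
python3 tips.py w3
```

```text
time: 3.8
eef_pos: [0.5389, -0.0771, 0.0615]
tcp_rot: [0.988, 0.157, -0.001, -0.0]
contact_force: [-0.6, 0.6, 1.2]
opening: 0.61
finger_force: 0.0
[ 0.5393 -0.0773  0.062 ] 0.609600114969445 [-0.2  0.7  0.9]
-1 12770 tip tool z [-79.4 -50.5 -37.5 -34.4] y at tip [-34.7  -6. ]
1 12743 tip tool z [-78.6 -48.6 -37.3 -33.4] y at tip [ 5.6 32.4]
```

```bash
python3 -m crank '[[[0,0,8],0,100],[[0,0,15],0,100],[[0,0,15],0,230],[[0,0,15],0,230],[[0,0,15],0,230],[[0,0,15],0,230],[[0,0,15],0,230],[[0,0,15],0,230]]' 30
python3 tips.py w4
```

```text
time: 4.65
eef_pos: [0.5396, -0.078, 0.0477]
tcp_rot: [0.988, 0.157, -0.0, 0.001]
contact_force: [-0.7, -4.9, -0.7]
opening: 0.272
finger_force: 32.8
[ 0.5396 -0.078   0.0477] 0.274424596818671 [-1.3 -4.7 -0.6]
-1 13259 tip tool z [-79.4 -52.1 -45.8 -35.9] y at tip [-25.3  -5.6]
1 13160 tip tool z [-79.3 -52.1 -45.7 -36.1] y at tip [ 5.4 24.7]
```

```bash
python3 -m crank '[[[4,0,-12],0,230],[[9,0,-24],0,230],[[15,0,-36],0,230],[[22,0,-47],0,230],[[30,0,-57],0,230],[[40,0,-66],0,230],[[50,0,-74],0,230],[[60,0,-81],0,230],[[72,0,-87],0,230],[[84,0,-92],0,230]]'
```

```text
time: 5.7
eef_pos: [0.6186, -0.0517, 0.1381]
tcp_rot: [0.988, 0.157, -0.002, 0.0]
contact_force: [0.3, -5.4, -5.6]
opening: 0.275
finger_force: 34.1
```

```bash
python3 -m crank '[[[12,0,-3],0,230],[[25,0,-6],0,230],[[38,0,-7],0,230],[[51,0,-6],0,230],[[64,0,-5],0,230],[[77,0,-2],0,230],[[77,0,-2],0,230]]'
python3 - <<'E'
from h import *
c=snap('top','t2');P=cloud(c)[120:310,360:530].reshape(-1,3);im=c['frame'][120:310,360:530].reshape(-1,3).astype(int)
b=(P[:,2]>.085)&((im[:,0]-im[:,2])>50)&(P[:,2]<.25); print(b.sum(),sc(np.median(P[b],0),(.5682,-.0689)) if b.sum() else '')
E
```

```text
time: 6.4
eef_pos: [0.6928, -0.0271, 0.1408]
tcp_rot: [0.988, 0.157, -0.001, -0.0]
contact_force: [-1.3, -2.1, -0.7]
opening: 0.272
finger_force: 37.6
0
```

```bash
python3 -m crank '[[[12,0,4],0,230],[[12,0,4],0,90],[[12,0,4],0,90],[[12,0,4],0,90],[[12,0,4],0,90],[[12,0,-30],0,90],[[12,0,-70],0,90],[[12,0,-110],0,90],[[-20,0,-130],0,40],[[-60,0,-130],0,40]]'
python3 - <<'E'
from h import *
c=snap('scene','s2'); cv2.imwrite('pics/s2c.png',cv2.resize(c['frame'][150:350,230:560],None,fx=2.4,fy=2.4)); print(get_state()['eef_pos'])
E
```

```text
time: 7.45
eef_pos: [0.6376, -0.0463, 0.2772]
tcp_rot: [0.988, 0.157, 0.005, 0.002]
contact_force: [0.6, -0.3, 0.4]
opening: 0.844
finger_force: 0.0
[ 0.63024605 -0.04719949  0.27308846]
```

View pics/s2c.png

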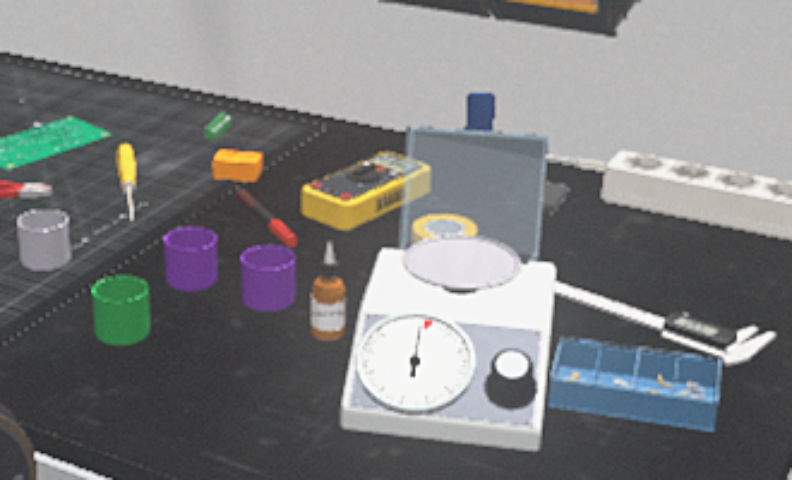

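The cover stands open on its stop. Next is the cup.

```bash
python3 -m crank '[[[60,-400,0],-42,0],[[60,-400,0],-42,0],[[60,-400,0],-42,0],[[60,-400,0],-42,0],[[60,-400,0],-42,0],[[60,-400,60],-42,0],[[60,-400,100],-42,0],[[60,-400,100],-42,0],[[60,-400,100],-42,0],[[60,-400,100],-42,0]]'
python3 -m crank '[[[0,0,0],0,0],[[0,0,0],0,0]]'
cat > cup.py <<'E'
from h import *
import sys
c=snap('wrist',sys.argv[1]);s=get_state();P=cloud(c);x,y=float(sys.argv[2]),float(sys.argv[3]);h=float(sys.argv[4])
q=P.reshape(-1,3);k=q[(np.hypot(q[:,0]-x,q[:,1]-y)<.034)&(abs(q[:,2]-h)<.006)]
(a,b),r=cv2.minEnclosingCircle((k[:,:2]*1000).astype(np.float32));print('rim',a,b,r,len(k),np.percentile(k[:,2],[50,95]));print('tcp',s['eef_pos'],'tool delta',tool([a/1000,b/1000,h]))
E
python3 cup.py w5 .5667 .3534 .045; python3 tips.py w6
```

```text
time: 8.5
eef_pos: [0.5647, 0.3552, 0.1664]
tcp_rot: [0.865, 0.502, -0.004, -0.001]
contact_force: [-0.4, 0.7, -0.7]
opening: 0.999
finger_force: 0.0
time: 8.7
eef_pos: [0.5698, 0.3523, 0.1732]
tcp_rot: [0.866, 0.5, 0.001, 0.0]
contact_force: [0.7, 0.0, -0.2]
opening: 1.0
finger_force: 0.0
rim 567.4711303710938 352.8477783203125 24.40108299255371 580 [0.04439465 0.04582841]
tcp [0.57006075 0.35212006 0.1735707 ] tool delta [ -0.99797992  -2.88655662 128.56256455]
[0.5701 0.352  0.1736] 0.9995953590442738 [ 0.1  1.  -0.1]
-1 7773 tip tool z [-72.9 -57.3 -51.6 -46.4] y at tip [-48.7 -42.3]
1 7677 tip tool z [-73.  -57.6 -51.6 -46.6] y at tip [42.7 49.1]
```

```bash
python3 -m crank '[[[-1,-3,50],0,0],[[-1,-3,100],0,0],[[-1,-3,150],0,0],[[-1,-3,175],0,0],[[-1,-3,188],0,0],[[-1,-3,188],0,0],[[-1,-3,188],0,0]]' 25
python3 tips.py w7
```

```text
time: 9.5
eef_pos: [0.5676, 0.3539, -0.0142]
tcp_rot: [0.866, 0.5, 0.002, 0.0]
contact_force: [0.1, 0.8, 0.2]
opening: 0.996
finger_force: 0.0
[ 0.5679  0.3542 -0.0135] 0.9961269017447356 [0.1 1.  0.3]
-1 8800 tip tool z [-58.4 -15.8 -15.2 -14.2] y at tip [-56.8 -19.9]
1 8795 tip tool z [-58.6 -15.6 -15.  -14. ] y at tip [20.  56.6]
```

```bash
python3 -m crank '[[[0,0,0],0,200],[[0,0,0],0,200],[[0,0,0],0,200],[[0,0,0],0,200],[[0,0,0],0,200],[[0,0,0],0,200],[[0,0,-20],0,200],[[0,0,-60],0,200],[[0,0,-100],0,200],[[0,0,-140],0,200]]' 25
python3 -m crank '[[[0,0,-40],0,200],[[0,0,-40],0,200],[[0,0,-40],0,200]]'
python3 - <<'E'
from h import *
c=snap('wrist','w8');s=get_state();P=cloud(c).reshape(-1,3);t=s['eef_pos']
q=R.from_quat(s['tcp_rot']).inv().apply(P-t)*1000
k=q[(np.hypot(q[:,0],q[:,1])<30)&(q[:,2]>-75)&(q[:,2]<30)]
print(t,np.histogram(k[:,2],bins=range(-75,31,5)))
k=q[(np.hypot(q[:,0],q[:,1])<30)&(abs(q[:,0])>13)&(q[:,2]>-70)&(q[:,2]<10)];print(np.percentile(k[:,2],[1,5,50]))
cv2.imwrite('pics/w8c.png',c['frame'][120:420,120:520])
p=np.array([.5682,-.0689,0])+R.from_euler('z',18,degrees=True).apply([.041,0,0]);print(p,tool(p))
E
```

```text
time: 10.55
eef_pos: [0.5645, 0.3531, 0.1233]
tcp_rot: [0.866, 0.5, -0.001, -0.0]
contact_force: [1.2, 0.0, -1.5]
opening: 0.543
finger_force: 26.4
time: 10.85
eef_pos: [0.5657, 0.3536, 0.1638]
tcp_rot: [0.866, 0.5, 0.001, 0.0]
contact_force: [-0.5, -0.3, -2.3]
opening: 0.545
finger_force: 26.4
[0.56451753 0.35306015 0.16158625] (array([1136,  535, 3123, 1879, 1720, 1566, 1387, 1139, 1044,  918, 4082,
          2,    0,    0,    0,    0,    0,    0,    0,    0,    0]), array([-75, -70, -65, -60, -55, -50, -45, -40, -35, -30, -25, -20, -15,
       -10,  -5,   0,   5,  10,  15,  20,  25,  30]))
[-62.78041525 -62.15770563 -46.75008094]
[ 0.60719332 -0.0562303   0.        ] [-332.98029574  241.55831663  161.93737699]
```

View pics/w8c.png

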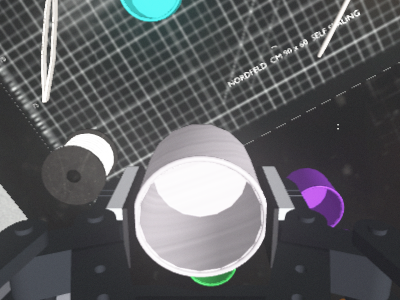

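Cup is held upright between the pads (rim centred at (320,335) of the full frame). Carrying it over the pan.

```bash
python3 -m crank '[[[-20,15,0],0,200],[[-60,43,0],0,200],[[-105,76,0],0,200],[[-150,109,0],0,200],[[-195,141,0],0,200],[[-240,174,0],0,200],[[-280,203,0],0,200],[[-310,225,0],0,200],[[-326,237,0],0,200],[[-333,241,0],0,200]]'
python3 -m crank '[[[0,0,0],0,200],[[0,0,0],0,200],[[0,0,0],0,200]]'
python3 - <<'E'
from h import *
c=snap('top','t3');P=cloud(c).reshape(-1,3)
c2=snap('wrist','w9');P2=cloud(c2).reshape(-1,3)
s=get_state();t=s['eef_pos'];print(t)
for Q in(P,P2):
    k=Q[(np.hypot(Q[:,0]-t[0],Q[:,1]-t[1])<.03)&(abs(Q[:,2]-t[2]-.062)<.004)]
    if len(k)>20:
        (a,b),r=cv2.minEnclosingCircle((k[:,:2]*1000).astype(np.float32));print('rim',a,b,r,len(k))
print(tool([.6072,-.0562,.067]))
# pan circle in wrist
for Q in (P,P2):
  k=Q[(abs(Q[:,2]-.087)<.004)&(np.hypot(Q[:,0]-.607,Q[:,1]+.056)<.06)];print(len(k), cv2.minEnclosingCircle((k[:,:2]*1000).astype(np.float32)) if len(k)>50 else '',np.median(k[:,2]))
E
```

```text
time: 11.9
eef_pos: [0.6065, -0.0584, 0.1599]
tcp_rot: [0.867, 0.499, -0.002, -0.002]
contact_force: [0.5, 0.5, -1.2]
opening: 0.545
finger_force: 26.4
time: 12.2
eef_pos: [0.6076, -0.0536, 0.1626]
tcp_rot: [0.865, 0.501, -0.0, -0.001]
contact_force: [-0.4, -0.1, -1.3]
opening: 0.545
finger_force: 26.4
[ 0.60797672 -0.0537691   0.16320393]
rim 611.0340576171875 -33.91776657104492 13.436978340148926 26
rim 609.9992065429688 -50.31922912597656 28.706037521362305 3344
[-2.50584396  0.58419324 96.2033722 ]
1360 ((605.4989013671875, -54.78065872192383), 47.51408004760742) 0.0879690495961492
9254 ((606.7177734375, -55.986000061035156), 47.848976135253906) 0.0862543680910483
```

```bash
python3 -m crank '[[[-2,1,30],0,200],[[-2,1,60],0,200],[[-2,1,80],0,200],[[-2,1,88],0,200],[[-2,1,91],0,200],[[-2,1,92],0,200],[[-2,1,92],0,200],[[-2,1,92],0,200],[[-2,1,92],0,200]]'
python3 -m crank '[[[0,0,1],0,200],[[0,0,2],0,200],[[0,0,2],0,200],[[0,0,2],0,200]]'
```

```text
time: 13.2
eef_pos: [0.6087, -0.0577, 0.0725]
tcp_rot: [0.866, 0.5, 0.001, 0.001]
contact_force: [0.7, 0.2, -1.4]
opening: 0.545
finger_force: 26.4
time: 13.6
eef_pos: [0.6079, -0.0576, 0.0693]
tcp_rot: [0.866, 0.5, -0.0, -0.0]
contact_force: [0.2, -0.2, -2.2]
opening: 0.546
finger_force: 26.4
```

```bash
python3 -m crank '[[[0,0,1],0,200],[[0,0,2],0,200],[[0,0,2],0,200],[[0,0,2],0,200]]'
python3 -m crank '[[[0,0,0.5],0,200],[[0,0,1],0,200],[[0,0,1],0,200],[[0,0,1],0,200]]'
python3 -m crank '[[[0,0,0.5],0,200],[[0,0,1],0,200],[[0,0,1],0,200],[[0,0,1],0,200]]'
```

```text
time: 14.0
eef_pos: [0.6081, -0.0576, 0.0676]
tcp_rot: [0.866, 0.5, 0.0, 0.0]
contact_force: [-0.6, 0.0, -0.1]
opening: 0.545
finger_force: 26.5
time: 14.4
eef_pos: [0.6081, -0.0576, 0.0665]
tcp_rot: [0.866, 0.5, 0.0, 0.0]
contact_force: [-0.5, -0.2, -0.1]
opening: 0.543
finger_force: 26.6
time: 14.8
eef_pos: [0.6081, -0.0576, 0.0655]
tcp_rot: [0.866, 0.5, 0.0, 0.0]
contact_force: [-0.7, -1.5, 0.3]
opening: 0.543
finger_force: 26.6
```

```bash
python3 -m crank '[[[0,0,0],0,112],[[0,0,0],0,106],[[0,0,0],0,100],[[0,0,0],0,80],[[0,0,0],0,40],[[0,0,0],0,10],[[0,0,0],0,0],[[0,0,0],0,0],[[0,0,-5],0,0],[[0,0,-20],0,0]]'
python3 -m crank '[[[0,0,-40],0,0],[[0,0,-90],0,0],[[0,0,-130],0,0],[[-60,-60,-130],8,0],[[-100,-100,-130],16,0],[[-100,-100,-130],25,0],[[-100,-100,-130],33,0],[[-100,-100,-130],42,0],[[-100,-100,-130],42,0]]'
python3 - <<'E'
from h import *
s=get_state();print(s['eef_pos'],R.from_quat(s['tcp_rot']).as_matrix().round(2).tolist())
c=snap('wrist','w10');P=cloud(c).reshape(-1,3)
c2=snap('top','t4')
for h in(.125,.129):
  k=P[(np.hypot(P[:,0]-.607,P[:,1]+.056)<.035)&(abs(P[:,2]-h)<.004)]
  if len(k)>20:print(len(k),cv2.minEnclosingCircle((k[:,:2]*1000).astype(np.float32)))
cv2.imwrite('pics/v1.png',np.vstack([cv2.resize(c['frame'],(450,338)),cv2.resize(c2['frame'][165:310,360:530],(450,260))]))
E
```

```text
time: 15.8
eef_pos: [0.6066, -0.0572, 0.0843]
tcp_rot: [0.866, 0.5, -0.001, -0.001]
contact_force: [-0.3, -0.2, -1.4]
opening: 1.002
finger_force: 0.0
time: 16.7
eef_pos: [0.4715, -0.0946, 0.2171]
tcp_rot: [0.988, 0.157, 0.001, 0.001]
contact_force: [0.1, -0.7, 0.3]
opening: 0.995
finger_force: 0.0
[ 0.47149685 -0.09455508  0.21712698] [[0.95, 0.31, 0.0], [0.31, -0.95, -0.0], [0.0, 0.0, -1.0]]
697 ((608.2514038085938, -58.22402572631836), 24.363170623779297)
562 ((608.1815185546875, -58.401859283447266), 24.22816276550293)
```

View pics/v1.png

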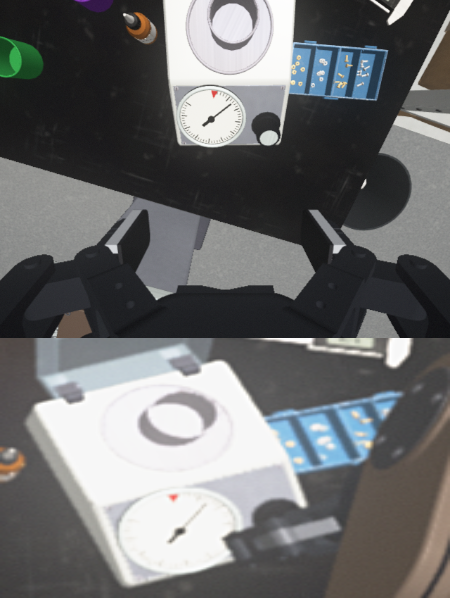

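```bash
cat > dial.py <<'E'
from h import *
import sys
def rect(c,f):
    Rs=R.from_euler('z',18,degrees=True); F=240/np.tan(np.radians(float(c['vfov']))/2)
    e1=np.array([np.cos(np.radians(26)),0,np.sin(np.radians(26))]);e2=np.array([0,-1,0])
    r=np.arange(-55,55,.25);X,Y=np.meshgrid(r,-r)   # X right, Y up-slope, mm
    p=np.array([-58.5,23,51])+Y[...,None]*e1+X[...,None]*e2
    w=Rs.apply(p.reshape(-1,3)/1000)+[.5682,-.0689,0]
    q=R.from_quat(c['orientation']).inv().apply(w-c['origin']);u=(q[:,:2]/q[:,2:]*F+[c['cx'],c['cy']]).reshape(440,440,2).astype(np.float32)
    im=cv2.remap(c['frame'],u[...,0],u[...,1],cv2.INTER_LINEAR);cv2.imwrite(f'pics/{f}_d.png',im);return im
def angles(im):
    i=im.astype(int);gray=i.sum(2)/3
    m=gray>150;red=(i[...,2]-i[...,1])>60
    ys,xs=np.nonzero(cv2.morphologyEx((m).astype(np.uint8),cv2.MORPH_OPEN,np.ones((5,5))))
    # centre: hub blob of dark pixels near the middle
    hub=(gray<90).astype(np.uint8);hub[:150]=0;hub[290:]=0;hub[:,:150]=0;hub[:,290:]=0
    hub=cv2.morphologyEx(hub,cv2.MORPH_OPEN,cv2.getStructuringElement(cv2.MORPH_ELLIPSE,(13,13)))
    hy,hx=np.nonzero(hub);C=(hx.mean(),hy.mean()) if len(hx) else (220,220)
    ry,rx=np.nonzero(red);a=np.degrees(np.arctan2(rx-C[0],C[1]-ry));rr=np.hypot(rx-C[0],ry-C[1])/4;g=(rr>25)&(rr<42)
    th=np.arange(-180,180,.5);prof=0
    for rad in np.arange(12,28,.5):
        x=C[0]+4*rad*np.sin(np.radians(th));y=C[1]-4*rad*np.cos(np.radians(th))
        prof=prof+cv2.remap(gray.astype(np.float32),x.astype(np.float32)[None],y.astype(np.float32)[None],cv2.INTER_LINEAR)[0]
    j=prof.argmin();w=np.arange(j-6,j+7)%720;d=prof.max()*0+np.median(prof)-prof[w];d[d<d.max()/2]=0
    return np.array(C)/4-55,np.median(a[g]) if g.any() else None,len(a[g]),th[j]+.5*(d*np.arange(-6,7)).sum()/d.sum()
if __name__=='__main__':
    f=sys.argv[1]; c=load(f) if len(sys.argv)>2 else snap('wrist',f)
    C,m,n,p=angles(rect(c,f)); print('hub mm',C,'mark',m,n,'pointer',p,'need cw deg',p-(m or 0))
E
for f in w1 w10; do python3 dial.py $f l; done
python3 - <<'E'
from h import *
c=load('w10');P=cloud(c);im=c['frame'].astype(int)
q=P.reshape(-1,3);g=im.reshape(-1,3).sum(1)>450
s=sc(q,(.5682,-.0689));k=g&(abs(s[:,0]+81)<16)&(abs(s[:,1]+50)<14)&(s[:,2]>58)
print(k.sum(),np.median(s[k],0),s[k].min(0),s[k].max(0))
E
```

```text
hub mm [-0.50481978  3.28751048] mark 6.953294978407914 665 pointer -0.49424327387475286 need cw deg -7.447538252282667
hub mm [-2.18061486  2.91054654] mark 9.565316637187799 691 pointer 49.01474920962688 need cw deg 39.44943257243908
565 [-84.4213699  -47.18779961  68.59810543] [-93.30610014 -63.64342903  61.72099318] [-71.63571412 -38.37161314 301.33617287]
```

View pics/w10_d.png

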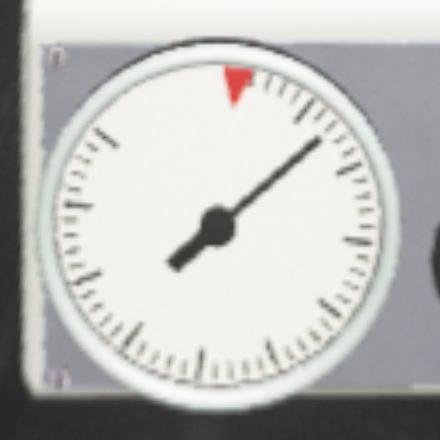

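Run:
```python
from h import *
for f in('w1','w3','w10'):
    c=load(f);P=cloud(c);im=c['frame']
    s=sc(P.reshape(-1,3),(.5682,-.0689)).reshape(480,640,3)
    hsv=im.astype(int).sum(2)
    m=((abs(s[...,0]+82)<16)&(abs(s[...,1]+49)<16)&(s[...,2]>59)&(s[...,2]<80)&(hsv>380)).astype(np.uint8)
    n,l,st,ce=cv2.connectedComponentsWithStats(m);i=1+st[1:,4].argmax();k=s[l==i]
    print(f,st[i],ce[i],k.mean(0).round(1),np.percentile(k,2,axis=0).round(1),np.percentile(k,98,axis=0).round(1))
t=R.from_euler('z',18,degrees=True).apply([-.0783,-.0495,0])+[.5682,-.0689,0.016];print(t,tool(t))
```

```text
w1 [359 239  26  19 397] [371.67002519 248.14861461] [-81.9 -50.3  67. ] [-91.4 -60.8  62.1] [-72.9 -40.1  71.7]Traceback (most recent call last):
  File "<stdin>", line 7, in <module>
ValueError: attempt to get argmax of an empty sequence
```

Run:
```python
from h import *
t=R.from_euler('z',18,degrees=True).apply([-.0783,-.0502,0])+[.5682,-.0689,0.016];print(t,tool(t))
```

```text
[ 0.50924493 -0.14083907  0.016     ] [ 20.84139782  55.60614687 200.62794569]
```

```bash
python3 -m crank '[[[21,56,40],-8,70],[[21,56,80],-17,70],[[21,56,110],-25,70],[[21,56,150],-25,70],[[21,56,180],-25,70],[[21,56,195],-25,70],[[21,56,200],-25,70],[[21,56,200],-25,70],[[21,56,200],-25,70]]' 30
python3 tips.py w11
python3 - <<'E'
from h import *
c=load('w11');cv2.imwrite('pics/w11c.png',cv2.resize(c['frame'][100:400,140:500],None,fx=2,fy=2))
t=R.from_euler('z',18,degrees=True).apply([-.0783,-.0502,0])+[.5682,-.0689,0.016];print(tool(t))
E
```

```text
time: 17.7
eef_pos: [0.5103, -0.1417, 0.0173]
tcp_rot: [0.93, 0.367, 0.001, 0.001]
contact_force: [0.1, -0.2, 0.4]
opening: 0.725
finger_force: 0.0
[ 0.5104 -0.1418  0.0174] 0.7226100791312565 [0.6 0.5 0. ]
-1 11252 tip tool z [-51.9 -18.  -15.1 -11. ] y at tip [-56.1  -4.8]
1 10753 tip tool z [-61.5 -41.8 -26.8 -23.1] y at tip [ 3.8 36.9]
[-0.20370396 -1.44267956  1.43878353]
```

View pics/w11c.png

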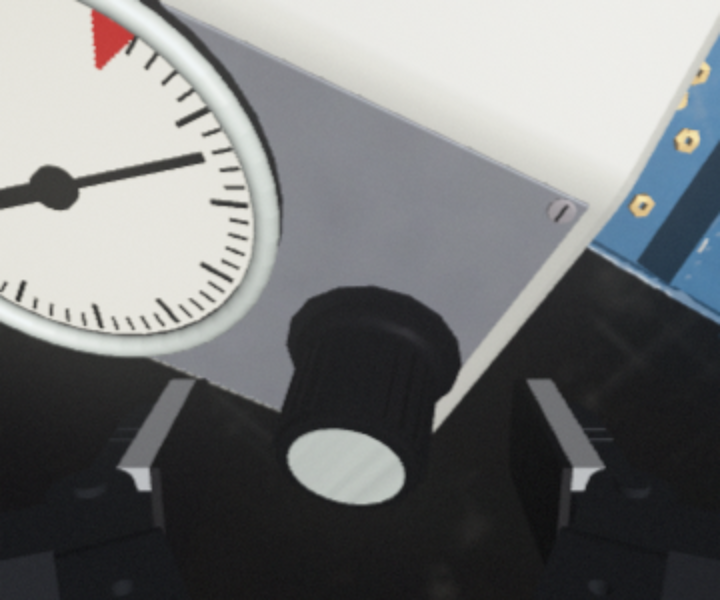

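Knob (top disc at crop (346,466)) sits between the open pads. Closing and turning.

```bash
python3 -m crank '[[[0,-1,1],0,180],[[0,-1,1],0,200],[[0,-1,1],0,200],[[0,-1,1],0,200],[[0,-1,1],0,200],[[0,-1,1],0,200]]' 30
python3 -m crank '[[[0,0,0],5,200],[[0,0,0],10,200],[[0,0,0],15,200],[[0,0,0],20,200],[[0,0,0],25,200],[[0,0,0],25,200],[[0,0,0],25,200]]'
python3 dial.py w12
```

```text
time: 18.35
eef_pos: [0.5097, -0.1415, 0.0159]
tcp_rot: [0.93, 0.367, 0.001, 0.002]
contact_force: [-0.1, -2.1, 6.2]
opening: 0.352
finger_force: 32.1
time: 19.05
eef_pos: [0.5095, -0.1406, 0.0153]
tcp_rot: [0.987, 0.158, 0.002, 0.001]
contact_force: [5.5, -1.9, 3.0]
opening: 0.331
finger_force: 29.5
hub mm [-1.93739472  3.06653565] mark 30.272953222321984 566 pointer 49.22652408579323 need cw deg 18.953570863471246
```

```bash
python3 -m crank '[[[0,0,0],5,200],[[0,0,0],10,200],[[0,0,0],14,200],[[0,0,0],14,200],[[0,0,0],14,200]]'
python3 dial.py w13
```

```text
time: 19.6
eef_pos: [0.5088, -0.1402, 0.0158]
tcp_rot: [0.999, 0.037, 0.0, -0.0]
contact_force: [2.0, -1.3, 7.5]
opening: 0.332
finger_force: 43.8
hub mm [-1.55976431  3.06635802] mark 40.40933840578169 551 pointer 49.2282217436513 need cw deg 8.818883337869607
```

```bash
python3 -m crank '[[[0,0,0],0,110],[[0,0,0],0,70],[[0,0,0],-8,70],[[0,0,0],-16,70],[[0,0,0],-24,70],[[0,0,0],-32,70],[[0,0,0],-32,180],[[0,0,0],-32,200],[[0,0,0],-32,200],[[0,0,0],-32,200]]' 30
python3 dial.py w14
python3 -m crank '[[[0,0,0],3,200],[[0,0,0],6,200],[[0,0,0],9,200],[[0,0,0],9,200],[[0,0,0],9,200]]'
python3 dial.py w15
```

```text
time: 20.65
eef_pos: [0.5091, -0.1419, 0.0145]
tcp_rot: [0.951, 0.308, 0.001, 0.002]
contact_force: [1.8, -4.8, -2.6]
opening: 0.343
finger_force: 28.6
hub mm [-2.35901408  3.20605634] mark 38.06263302225365 564 pointer 48.899430108316835 need cw deg 10.836797086063186
time: 21.2
eef_pos: [0.5086, -0.1415, 0.015]
tcp_rot: [0.972, 0.234, 0.0, 0.001]
contact_force: [-0.2, -5.1, 1.6]
opening: 0.334
finger_force: 30.0
hub mm [-2.16378348  3.17313058] mark 45.24917526266765 558 pointer 49.191887787690085 need cw deg 3.9427125250224364
```

```bash
python3 -m crank '[[[0,0,0],3,200],[[0,0,0],4.5,200],[[0,0,0],4.5,200],[[0,0,0],4.5,200]]'
python3 dial.py w16
python3 -m crank '[[[0,0,0],0,110],[[0,0,0],0,60],[[0,0,0],0,60],[[0,0,0],0,60],[[0,0,-40],0,60],[[0,0,-90],0,60],[[0,0,-140],0,60],[[0,0,-170],0,60],[[0,0,-170],0,60],[[0,0,-170],0,60]]'
python3 dial.py w17
```

```text
time: 21.65
eef_pos: [0.5086, -0.1412, 0.0148]
tcp_rot: [0.981, 0.196, 0.0, 0.001]
contact_force: [0.9, -5.4, 1.4]
opening: 0.333
finger_force: 30.4
hub mm [-2.07018529  3.15356541] mark 48.35799381441067 456 pointer 49.19724858186119 need cw deg 0.8392547674505195
time: 22.7
eef_pos: [0.5082, -0.1401, 0.1849]
tcp_rot: [0.981, 0.196, 0.0, 0.0]
contact_force: [0.3, 0.5, -0.3]
opening: 0.761
finger_force: 0.0
hub mm [-2.6147017   3.43892045] mark 48.40748040219699 462 pointer 49.19749202277935 need cw deg 0.7900116205823622
```

View pics/w17_d.png

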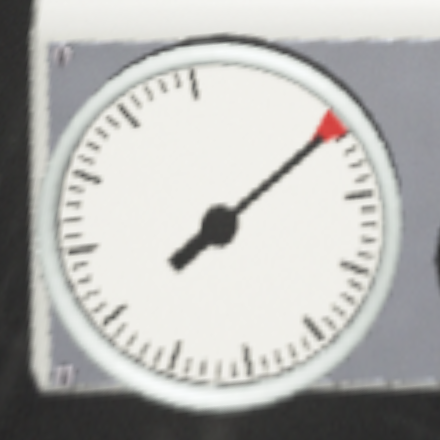

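Pointer lies on the red mark (tip and arrowhead both at about (330,130), within 1°). Final check of cup and cover, then hand in.

```bash
python3 -m crank '[[[-30,0,-20],0,60],[[-30,0,-20],0,60],[[-30,0,-20],0,60],[[-30,0,-20],0,60],[[-30,0,-20],0,60]]'
python3 - <<'E'
from h import *
c=snap('wrist','w18');P=cloud(c).reshape(-1,3)
k=P[(np.hypot(P[:,0]-.607,P[:,1]+.056)<.035)&(abs(P[:,2]-.126)<.004)]
print(len(k),cv2.minEnclosingCircle((k[:,:2]*1000).astype(np.float32)))
c=snap('scene','s3')
for n,a in(('s2',load('s2')),('s3',c)):
    i=a['frame'][185:260,395:465].astype(int);b=(i[...,0]-i[...,2])>50;print(n,np.argwhere(b).mean(0) if b.any() else None,b.sum())
E
```

```text
time: 23.25
eef_pos: [0.4801, -0.1513, 0.203]
tcp_rot: [0.981, 0.196, -0.001, -0.001]
contact_force: [0.1, 0.1, 1.0]
opening: 0.764
finger_force: 0.0
481 ((603.6010131835938, -60.33624267578125), 23.518482208251953)
s2 [10.0862069 36.0862069] 58
s3 [10.87692308 37.81538462] 65
```

```bash
python3 -c "
from plant import ctrl; print(ctrl.sign_off())"
```

```text
the job is handed in; nothing more can be done
None
```

I handed the job in at about 23 s: the cover is open on its stop, the cup is upright within about 6 mm of the pan's centre, and the pointer is within about 1° of the red zero mark. The sign-off returned no verdict, so these are my own camera readings.

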